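# Find the high side of a roller blank on the bench centres

## Robot

A 6-joint arm with a two-finger parallel gripper is mounted at the origin on a cart in front of the work surface, level with it; the furniture and walls round the work are solid. World frame = base frame: x ahead of the robot, y to its left, z up, the work surface at z = 0. Lengths are in m, angles in rad, forces in N, time in s.
With the tool pointing down it reaches from about 0.375 to 0.975 m from the base axis. Payload 3.8 kg.
Tool frame: the origin (TCP) lies at the very end of the fingers, on their centre line; the grasp point (between the pads) lies 19 mm behind it; z points along the fingers, y is the line along which they close (so a half turn about z gives the same grasp; the last joint's range is limited). The gripper opens to 85 mm and grips with 20 to 120 N. Pads are 22 mm wide; open, the fingers measure 114 mm over their backs; the gripper's body (76 mm by 85 mm) begins 54 mm behind the grasp point. The pads swing forward as they close: fully open they stand 13 mm farther back than shut.
Start: joints at [-1.288, 0.264, 1.604, -0, 1.274, -0.037], TCP at [0.212, -0.641, 0.231] pointing down, gripper open.
Joint ranges: [-2.63, 2.63], [-0.94, 2.18], [0.31, 2.57], [-1.31, 4.45], [0, 2.66], [-2.55, 2.55]. Speed limits (rad/s): [2.57, 2.57, 3.14, 3.14, 3.14, 3.14].

## Interface

Orientations are given as a rotation vector (axis times angle).
In Python, from workcell import * gives the robot as it stands.
- The arm moves only by the shell command python3 -m crank 'ROWS' [OPENING] [FORCE]. ROWS is JSON, a list that holds one entry, the list of rows, each a list of 6 numbers: the shift along the tool's x, y, z in cm, then the turn, a rotation vector about the tool's x, y, z in rad. In form: [[[dx, dy, dz, ax, ay, az], ...]]. A call has 1 to 8 rows; each row shifts and turns the commanded pose from where the row before left it, along the tool's axes as they then stand; what a row does not reach is not made up. A row lasts 1/12 s, in which the tool goes at most 41.7 mm and 7.16 degrees, less where a joint would pass 70% of its speed; a pose out of reach is approached as far as the arm can. A call with a gripper value outside its range is refused whole. OPENING is the finger opening in cm, from 0 to 8.54, set as the call begins (- or left out, the last holds). The fingers move at their own pace and stop on an object; FORCE is the grip in N (left out, the last holds). Time passes only in rows, so rows that do not move let the fingers close. It gives the time, the measured TCP pose, the force, the opening and the grip force at its end, in the units of the state.
- read_state(): the state, without advancing time (a new reading comes with each control period).
- read_camera(name): name is "scene" or "side" or "wrist"; returns the picture (480x640x3 uint8, blue, green, red); there is no depth.
- camera_model(name): a dict with "camera_matrix" (3x3 intrinsics, pixels), "k1" (the pictures are not rectified: a ray, as slopes to the right and down, at radius r is drawn at 1 + k1 r^2 times it, then the intrinsics apply), "R" (3x3) and "t" (3): a world point X has camera coordinates R X + t. Camera axes: x right, y down, z forward; pixel columns grow to the right and rows downward; lengths in m; the calibration is good to about 2 mm. A picture is of the moment at which its call begins: read the wrist's pose just before it. camera_model takes no time and is no camera call; for the wrist camera it gives the pose at the moment of the call.
- finish_job(): hands the job in; it is judged then, once.
The state is a dict: "time": time; "q": joint angles; "joint_vel": joint speeds; "joint_torque": joint torques, N m; "tool_pos": TCP position; "tcp_rot": TCP orientation; "wrist_force": force on the tool from outside, world axes, zero at the start; "torque": the same for the moment, N m; "width": opening from 0.0 (shut) to 1.0 (fully open); "grip_force": force on a finger pad.
Only numpy, scipy, OpenCV 4.12 (cv2) and the standard library are available. Lean on these libraries where they do the work, as an engineer would, in place of code of your own. Each camera call takes 0.05 s, during which the arm holds its last target. There are 200 camera calls.

## Task

The wooden roller blank on the bench centres is bored off centre. Slide the gauge along its slideway towards the roller, by its post, until the sprung plunger bears on the roller and the pointer stands near the middle of its scale, and let go of the gauge; then turn the roller by its crank handle, watching the pointer swing, until the roller's high side (where the plunger is pushed farthest back) is against the plunger, and let go. Hold and turn the crank with light fingers, never drive the plunger to the end of its travel, and leave the things lying about alone.

Things in the scene. Friction and masses are not known exactly. Their poses are not given: they have to be found in the camera images.
- stand: Bench centres fixed to the table; origin on the spindle axis at table level; y runs along the slideway from roller to gauge, x away from the robot (turned up to 0.3 rad), z up. Grey base plate 150 x 330 x 14 mm, x -65 to +85, y -80 to +250 mm. Column (x +47 to +77, y +-25 mm) and bridge over the roller (x -19 to +77, y +-17 mm), their tops at 102 mm height.
- roller_axis (a point): Fixed point on the spindle axis, 108 mm above the table, axes as the stand. Under it the wooden roller, 48 mm across, 30 to 82 mm above the table, turns about this axis, with its round body 4.5 mm off centre towards a side that differs each time and has nothing to do with the crank. Turns endlessly both ways with slight friction (about 0.05 to 0.08 N m) and stays where left.
- crank_handle (a point): Middle of the crank's upright wooden handle, 142 mm above the table: round sleeve, 15 to 18 mm across, 118 to 163 mm height, that spins freely on its pin (ignore its orientation). Circles roller_axis at 45 mm radius, on a flat steel arm at 109 to 119 mm height, and turns the roller with it; 2 to 3 N turns it. It starts anywhere on the circle.
- crank: The crank with its handle; origin on the spindle axis at table level, its x axis points along the arm to the handle. Its bearing is light: the forces of the fingers on it, both sides of a squeeze added together, must stay below 30 N (so squeeze with 10 N or less, or push it with shut or half-open fingers).
- gauge_post (a point): On the axis of the gauge's upright steel post, 105 mm above the table: 15 mm across, top at 120 mm height, free above 36 mm; the gauge's block and dial plate (top 72 mm high) lie 14 mm and more from its surface on the roller's side. The post moves the whole gauge along the stand's y, -y towards the roller, 75 mm travel, starting 0 to 30 mm from the far end.
- gauge (a joint): Travel of the sliding gauge along the slideway, m: 0 at the far end, 0.075 nearest the roller. Sliding takes about 7 N, plus the plunger's spring (1 N at first touch, 4.4 N at the end of its travel); it stays where left, also against the spring. The plunger first touches at about 0.041 to 0.051, depending on how the roller stands.
- plunger_tip (a point): Centre of the 10 mm ball on the end of the gauge's sprung plunger, 56 mm above the table, pointing at the spindle axis along the stand's -y; it gives way by up to 26 mm into the gauge. While it bears on the roller it is about 24.5 mm (low side) to 33.5 mm (high side) from the spindle axis.
- pointer (a joint): Angle of the black pointer on the gauge's white dial plate with nine ticks, rad: 0 with the plunger fully out, 0.91 at the long middle tick (plunger pushed in 13 mm), 1.82 at the end of the plunger's travel; 0.07 rad per mm. A turn of the roller swings it 0.63 rad in all. If 0.77 to 1.05 when turning starts, it then stays within 0.1 to 1.7.
- jar: Loose paint jar with a dark lid, 64 mm wide, 66 mm high, a bystander; origin under its centre.
- tape: Loose roll of masking tape, 100 mm wide, 25 mm high, a bystander; origin under its centre.
- tin: Loose paint tin, 77 mm wide and high, behind the stand, a bystander; origin under its centre.
- tube: Loose paint tube, 124 mm long, a bystander; origin under its middle.
- brush: Loose bristle brush, 225 mm long, lying to the right of the stand, a bystander; origin under its middle.
- marker: Loose paint marker pen, 129 mm long, lying to the left of the stand, a bystander; origin under its middle.

How it is judged:
By the outcome, as a careful person would: the job done as asked, in the order asked, and still so for the second after the job is handed in, with the robot touching nothing.
It also fails if it takes over 62 s, if anything falls off the work surface, if the arm or the gripper's body presses on something with over 40 N, if the wrist force passes 120 N, or if a joint passes its speed limit or range.

## Working session

There is one attempt and no reset: what is moved stays moved. The work goes in short steps, Python scripts to look and compute and a shell command to move; the robot and the scene stay as the last step left them, time stands still between calls to the robot, and variables do not carry over. Pictures are saved under pics/ and viewed, at most 10 in all, crops included, and the job is handed in when it is done.

```bash
mkdir -p pics; cat > h.py <<'E'
from workcell import *
import numpy as np, cv2
from scipy.optimize import least_squares
from scipy.spatial.transform import Rotation as Ro
def proj(m,X):
    c=np.asarray(m["R"])@np.asarray(X,float)+np.asarray(m["t"]).ravel()
    s=c[:2]/c[2]; s=s*(1+m["k1"]*(s@s)); K=np.asarray(m["camera_matrix"])
    return (K@[s[0],s[1],1])[:2]
def ray(m,uv):
    K=np.asarray(m["camera_matrix"]); d=np.linalg.solve(K,[uv[0],uv[1],1])[:2]; s=d.copy()
    for _ in range(20): s=d/(1+m["k1"]*(s@s))
    R=np.asarray(m["R"]); return -R.T@np.asarray(m["t"]).ravel(), R.T@np.array([s[0],s[1],1])
def onz(m,uv,z):
    o,d=ray(m,uv); return o+d*(z-o[2])/d[2]
def tri(obs):
    A=np.zeros((3,3));b=np.zeros(3)
    for m,uv in obs:
        o,d=ray(m,uv); d=d/np.linalg.norm(d);P=np.eye(3)-np.outer(d,d);A+=P;b+=P@o
    X=np.linalg.solve(A,b); return X,[np.round(proj(m,X)-uv,1) for m,uv in obs]
E
python3 - <<'E'
from h import *
a=read_camera("scene");b=read_camera("side")
cv2.imwrite("pics/scene0.png",a);cv2.imwrite("pics/side0.png",b)
for n in("scene","side"):
    m=camera_model(n);print(n,m["k1"],np.round(m["camera_matrix"],1).tolist(),np.round(-np.asarray(m["R"]).T@np.ravel(m["t"]),3))
s=read_state();print(s)
E
```

```text
scene -0.14692624118469677 [[602.8, 0.0, 327.4], [0.0, 602.8, 228.8], [0.0, 0.0, 1.0]] [-0.217  0.601  1.167]
side -0.037812981819633246 [[615.5, 0.0, 319.2], [0.0, 615.5, 239.1], [0.0, 0.0, 1.0]] [-0.351  0.333  1.27 ]
{'time': 0.1, 'q': array([-1.28793879e+00,  2.64723666e-01,  1.60524192e+00, -1.18587369e-06,
        1.27372002e+00, -3.69081063e-02]), 'joint_vel': array([-0.00172752, -0.00159738, -0.00462432, -0.00265097, -0.00152512,
       -0.00184045]), 'joint_torque': array([-2.26620659e-04, -5.16708612e+01, -3.68589199e+01, -8.17566593e-05,
        6.20833292e-03, -4.82843598e-05]), 'tool_pos': array([ 0.21198805, -0.64014309,  0.23005322]), 'tcp_rot': array([-3.09947398e+00, -4.99819344e-01,  4.04773508e-04]), 'wrist_force': array([ 0.35980945,  0.19807426, -0.4889333 ]), 'torque': array([-0.00560713, -0.00224202,  0.04076834]), 'grip_force': 0.0, 'width': 0.999584788877083}
```

View pics/scene0.png

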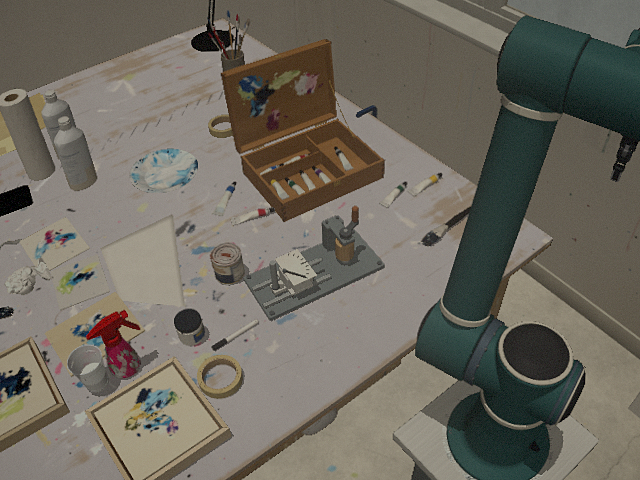

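View pics/side0.png

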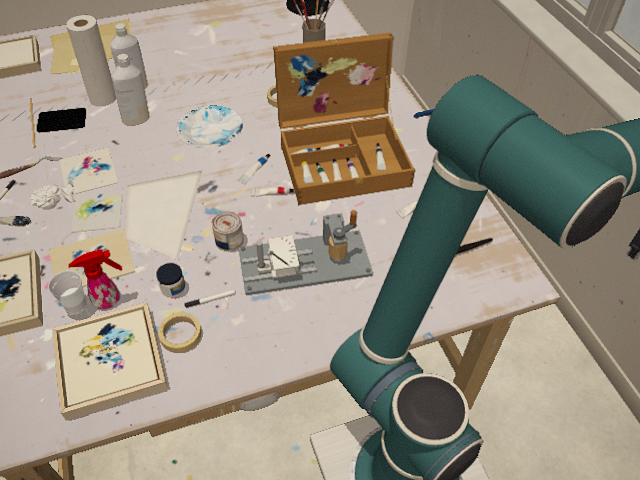

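Both cameras show the stand, near pixel (315,265) in the scene view and (305,260) in the side view. I'll enlarge both views.

```bash
python3 - <<'E'
import cv2
for n,(x,y) in {"scene":(235,195),"side":(230,195)}.items():
    c=cv2.imread(f"pics/{n}0.png")[y:y+128,x:x+160]
    cv2.imwrite(f"pics/{n}0c.png",cv2.resize(c,None,fx=5,fy=4.6875 if 0 else 5,interpolation=cv2.INTER_CUBIC)[:600])
E
```

```text
(no output)
```

View pics/scene0c.png

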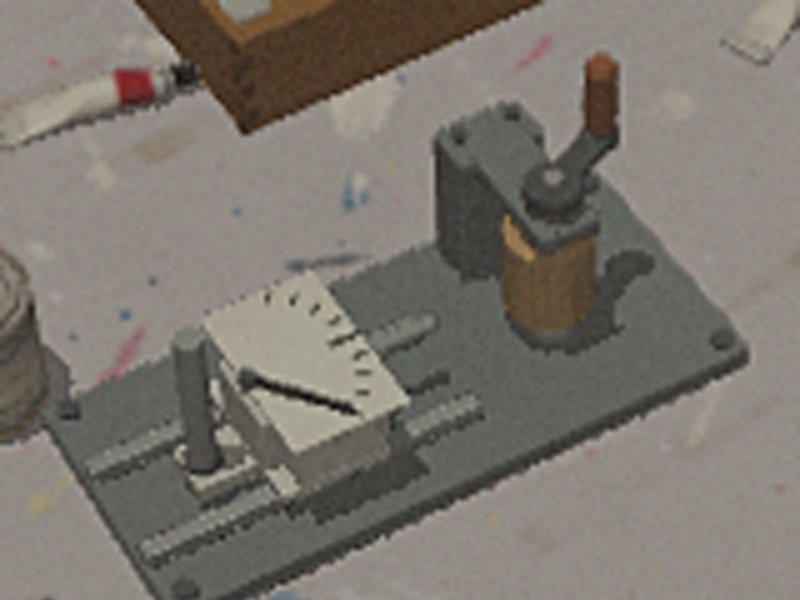

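View pics/side0c.png

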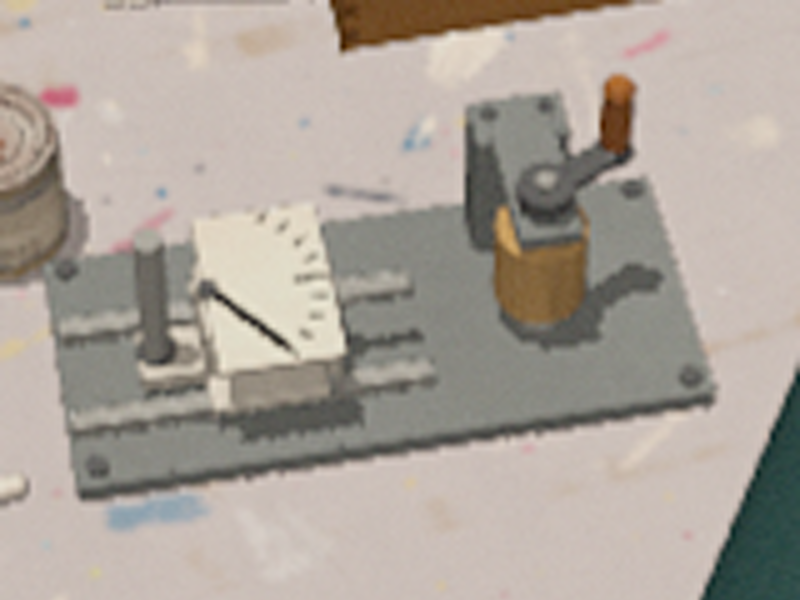

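The crops are 5x, offset (235,195) for scene and (230,195) for side.
- **Scene:** the post top is at crop (190,340), the handle top at (601,63) and the hub at (551,180).
- **Side:** the post top is at (150,240), the handle top at (620,85) and the hub at (543,182). The plate's top corners are at (80,487), (713,392), (645,180) and (47,262).

```bash
python3 - <<'E'
from h import *
S=camera_model("scene");D=camera_model("side")
f=lambda o,p:np.array([o+p[0]/5-.4,195+p[1]/5-.4])
sc=lambda *p:f(235,p); sd=lambda *p:f(230,p)
for n,a,b in [("post",(190,340),(150,240)),("handle",(601,63),(620,85)),("hub",(551,180),(543,182)),("plateNR",(750,347),(713,392)),("dialpivot",(246,378),(205,288))]:
    X,e=tri([(S,sc(*a)),(D,sd(*b))]);print(n,np.round(X,4),e)
loc={"post":None}
def pts(p):
    x,y,t,gy,ca=p; c,s=np.cos(t),np.sin(t)
    W=lambda a,b,z:[x+c*a-s*b,y+s*a+c*b,z]
    H=W(.045*np.cos(ca),.045*np.sin(ca),.163); P=W(0,gy,.120)
    L=[(D,sd(80,487),W(-.065,.25,.014)),(D,sd(713,392),W(-.065,-.08,.014)),(D,sd(645,180),W(.085,-.08,.014)),(D,sd(47,262),W(.085,.25,.014)),
     (S,sc(750,347),W(-.065,-.08,.014)),(S,sc(190,340),P),(D,sd(150,240),P),(S,sc(601,63),H),(D,sd(620,85),H)]
    return np.concatenate([proj(m,w)-uv for m,uv,w in L])
r=least_squares(pts,[.55,.0,0,.19,-1]);print(np.round(r.x,4),np.round(r.fun.reshape(-1,2),1).tolist())
x,y,t,gy,ca=r.x;c,s=np.cos(t),np.sin(t)
print("post",x-s*gy,y+c*gy,"handle",x+.045*np.cos(t+ca),y+.045*np.sin(t+ca))
m=camera_model("wrist");st=read_state();R=Ro.from_rotvec(st["tcp_rot"]).as_matrix()
print("tool R\n",np.round(R,3),"cam in tool",np.round(R.T@(-np.asarray(m["R"]).T@np.ravel(m["t"])-st["tool_pos"]),3),"\n",np.round(R.T@np.asarray(m["R"]).T,2))
E
```

```text
post [0.6108 0.1278 0.1029] [array([-0.1, -0.2]), array([0. , 0.2])]
handle [ 0.5962 -0.1133  0.1479] [array([0. , 0.1]), array([-0. , -0.1])]
hub [ 0.5797 -0.0677  0.1086] [array([-0. , -0.1]), array([0. , 0.1])]
plateNR [ 0.5013 -0.1363  0.0036] [array([0., 0.]), array([-0., -0.])]
dialpivot [0.6038 0.1034 0.0638] [array([-0.1, -0.2]), array([0. , 0.2])]
[ 0.569  -0.0638 -0.1461  0.1989 -1.07  ] [[-1.4, 0.6], [0.6, 0.2], [0.4, -0.8], [-1.4, -0.1], [1.6, -0.3], [0.7, -0.9], [-1.0, 0.1], [0.9, -0.6], [-0.7, -0.3]]
post 0.5979735308871662 0.13291242438041068 handle 0.584651067204205 -0.10604258340795367
tool R
 [[ 0.949  0.314 -0.001]
 [ 0.314 -0.949  0.002]
 [ 0.    -0.002 -1.   ]] cam in tool [ 0.069 -0.001 -0.143] 
 [[ 0.   -0.96 -0.28]
 [ 1.    0.    0.  ]
 [-0.   -0.28  0.96]]
```

```bash
R='[2.7,-2.7,-0.4,0,0,0]'; python3 -m crank '[[[2.73,-2.73,-0.4,0,0,0],[2.73,-2.73,-0.4,0,0,0],[2.73,-2.73,-0.4,0,0,0],[2.73,-2.73,-0.4,0,0,0],[2.73,-2.73,-0.4,0,0,0],[2.73,-2.73,-0.4,0,0,0],[2.73,-2.73,-0.4,0,0,0],[2.73,-2.73,-0.4,0,0,0]]]'
python3 -m crank '[[[2.73,-2.73,-0.4,0,0,0],[2.73,-2.73,-0.4,0,0,0],[2.73,-2.73,-0.4,0,0,0],[2.73,-2.73,-0.4,0,0,0],[2.73,-2.73,-0.4,0,0,0],[2.73,-2.73,-0.4,0,0,0],[2.73,-2.73,-0.4,0,0,0],[2.73,-2.73,-0.4,0,0,0]]]'
python3 -m crank '[[[2.73,-2.73,0,0,0,0],[2.73,-2.73,0,0,0,0],[2.73,-2.73,0,0,0,0],[2.73,-2.73,0,0,0,0],[0,0,0,0,0,0.1165],[0,0,0,0,0,0.1165],[0,0,0,0,0,0.1165],[0,0,0,0,0,0.1165]]]'
python3 - <<'E'
from h import *
s=read_state();m=camera_model("wrist");i=read_camera("wrist");cv2.imwrite("pics/w1.png",i)
import pickle;pickle.dump(m,open("w1.pkl","wb"));print(s["time"],s["tool_pos"],np.round(Ro.from_rotvec(s["tcp_rot"]).as_matrix(),3),s["q"].round(2))
E
```

```text
time: 0.77
tool_pos: [0.351, -0.3628, 0.2629]
tcp_rot: [-3.101, -0.499, 0.0]
wrist_force: [0.5, -0.1, 0.4]
width: 0.998
grip_force: 0.0
time: 1.43
tool_pos: [0.4897, -0.0868, 0.2952]
tcp_rot: [-3.101, -0.5, 0.0]
wrist_force: [0.3, -0.5, 0.2]
width: 1.009
grip_force: 0.0
time: 2.1
tool_pos: [0.5586, 0.0498, 0.2945]
tcp_rot: [3.132, -0.237, -0.002]
wrist_force: [-0.3, -0.5, -0.9]
width: 0.998
grip_force: 0.0
2.1 [0.5585513  0.04975712 0.29445411] [[ 0.989 -0.15  -0.002]
 [-0.15  -0.989 -0.   ]
 [-0.002  0.    -1.   ]] [ 0.04  0.02  1.77 -0.    1.36  1.77]
```

View pics/w1.png

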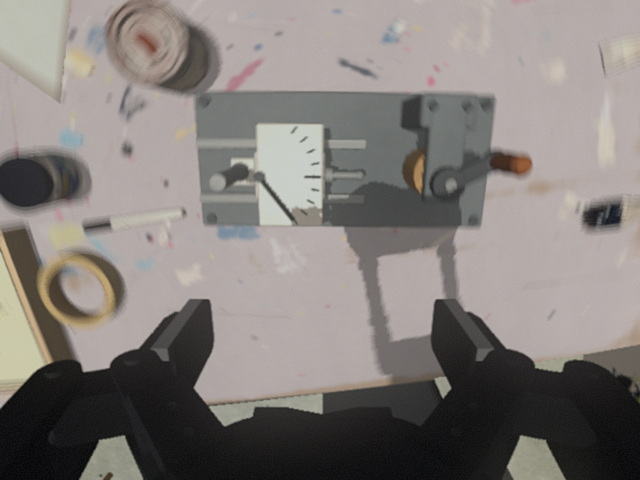

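In the wrist view the plate corners are at (196,94), (494,96), (480,226) and (203,226). The post top is at (218,181), the handle top at (526,165), the hub at (446,183) and the dial pivot at (259,177).

```bash
cat > fit.py <<'E'
from h import *
import pickle
S=camera_model("scene");D=camera_model("side");M=pickle.load(open("w1.pkl","rb"))
f=lambda o,p:np.array([o+p[0]/5-.4,195+p[1]/5-.4])
sc=lambda *p:f(235,p); sd=lambda *p:f(230,p)
for n,a,b,w in [("post",(190,340),(150,240),(218,181)),("handle",(601,63),(620,85),(526,165)),("hub",(551,180),(543,182),(446,183)),("pivot",(246,378),(205,288),(259,177)),("NR",(750,347),(713,392),(480,225))]:
    X,e=tri([(S,sc(*a)),(D,sd(*b)),(M,np.array(w,float))]);print(n,np.round(X,4),np.array(e).tolist())
def pts(p):
    x,y,t,gy,ca,zp,zh=p; c,s=np.cos(t),np.sin(t)
    W=lambda a,b,z:[x+c*a-s*b,y+s*a+c*b,z]
    H=W(.045*np.cos(ca),.045*np.sin(ca),zh); P=W(0,gy,zp);C=[W(-.065,.25,.014),W(-.065,-.08,.014),W(.085,-.08,.014),W(.085,.25,.014)]
    L=[(D,sd(80,487),C[0]),(D,sd(713,392),C[1]),(D,sd(645,180),C[2]),(D,sd(47,262),C[3]),
     (S,sc(750,347),C[1]),(S,sc(190,340),P),(D,sd(150,240),P),(S,sc(601,63),H),(D,sd(620,85),H),
     (M,(218,181),P),(M,(526,165),H),(M,(203,226),C[0]),(M,(480,226),C[1]),(M,(494,96),C[2]),(M,(196,94),C[3])]
    return np.concatenate([proj(m,w)-uv for m,uv,w in L])
r=least_squares(pts,[.55,.0,0,.19,-1,.12,.16]);print(np.round(r.x,4),np.round(r.fun.reshape(-1,2),1).tolist())
x,y,t,gy,ca=r.x[:5];c,s=np.cos(t),np.sin(t)
print("post",x-s*gy,y+c*gy,"handle",x+.045*np.cos(t+ca),y+.045*np.sin(t+ca))
E
python3 fit.py
```

```text
post [0.6005 0.1325 0.1162] [[0.3, -0.5], [-1.0, 0.3], [1.6, 0.1]]
handle [ 0.5838 -0.1058  0.1629] [[1.1, -0.4], [-0.6, -0.0], [-1.7, -0.8]]
hub [ 0.5706 -0.0613  0.1199] [[0.4, -0.1], [-0.9, 0.3], [1.9, -0.4]]
pivot [0.5956 0.1063 0.0739] [[0.6, -0.4], [-0.4, 0.4], [-0.7, -0.7]]
NR [ 0.4956 -0.1317  0.0121] [[0.4, -0.0], [-0.5, 0.1], [0.5, -0.2]]
[ 0.5687 -0.0634 -0.1543  0.1994 -1.0851  0.1166  0.1644] [[-1.8, 0.1], [0.3, 0.6], [0.6, -0.5], [-1.4, -0.6], [1.5, 0.1], [0.2, -0.1], [-1.3, 0.6], [1.3, -0.7], [-0.5, -0.3], [0.4, 1.7], [-0.4, 0.0], [-0.3, 0.5], [1.8, 1.8], [2.8, -1.5], [-3.4, -2.2]]
post 0.5993221039362994 0.13366563233310186 handle 0.5833033556695122 -0.10593906276932381
```

```bash
python3 -m crank '[[[0.93,-2.94,2,0,0,0],[0.93,-2.94,2,0,0,0],[0.94,-2.94,2,0,0,0],[0,0,3,0,0,0],[0,0,3,0,0,0],[0,0,3,0,0,0],[0,0,0,0,0,0]]]' 4.5 20
python3 - <<'E'
from h import *
s=read_state();m=camera_model("wrist");i=read_camera("wrist");cv2.imwrite("pics/w2.png",i)
import pickle;pickle.dump(m,open("w2.pkl","wb"));print(s["time"],s["tool_pos"],s["width"],proj(m,[.5995,.133,.118]))
E
```

```text
time: 2.73
tool_pos: [0.5939, 0.1316, 0.1373]
tcp_rot: [3.13, -0.225, -0.021]
wrist_force: [-1.5, -0.5, -1.7]
width: 0.528
grip_force: 0.0
2.7333 [0.59387633 0.13159798 0.13733553] 0.5275003029363182 [317.03773374 274.62436855]
```

View pics/w2.png

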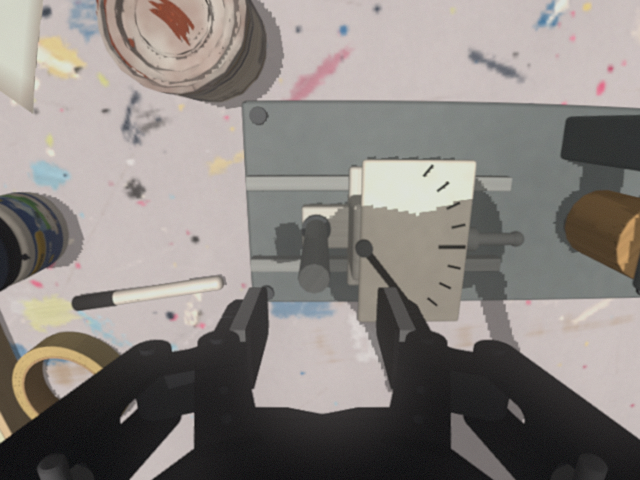

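The post top sits at (314,275), between the fingers and where predicted. The plunger ball is at (517,239) and the pointer pivot at (363,247). Next I go down and close.

```bash
python3 -m crank '[[[0.1,0,2,0,0,0],[0,0,2,0,0,0],[0,0,1.3,0,0,0],[0,0,0,0,0,0],[0,0,0,0,0,0]]]' 4.5 20
python3 -m crank '[[[0,0,0,0,0,0],[0,0,0,0,0,0],[0,0,0,0,0,0],[0,0,0,0,0,0],[0,0,0,0,0,0],[0,0,0,0,0,0]]]' 0 20
python3 - <<'E'
from h import *
import pickle
m=pickle.load(open("w2.pkl","rb"));o=np.array([.569,-.062]);t=-.152
T=onz(m,(517,239),.056)
d=T[:2]-o;c,s=np.cos(t),np.sin(t);print("tip local",d@[c,s],d@[-s,c])
print(read_state()["tool_pos"])
E
```

```text
time: 3.2
tool_pos: [0.6006, 0.1321, 0.093]
tcp_rot: [-3.133, 0.229, 0.0]
wrist_force: [0.9, -0.2, -0.0]
width: 0.529
grip_force: 0.0
time: 3.7
tool_pos: [0.6019, 0.1331, 0.0944]
tcp_rot: [-3.131, 0.229, -0.005]
wrist_force: [-0.5, 3.6, 6.4]
width: 0.163
grip_force: 20.8
tip local 0.0003592283174183586 0.07008806373677924
[0.6019426  0.1330693  0.09441626]
```

```bash
python3 -m crank '[[[0,0.9,0,0,0,0],[0,0.9,0,0,0,0],[0,0.9,0,0,0,0],[0,0.9,0,0,0,0],[0,0.6,0,0,0,0],[0,0.4,0,0,0,0],[0,0,0,0,0,0],[0,0,0,0,0,0]]]' 0 20
python3 - <<'E'
from h import *
i=read_camera("wrist");cv2.imwrite("pics/w3.png",i);s=read_state();print(s["tool_pos"],s["wrist_force"])
c=read_camera("scene");cv2.imwrite("pics/s3.png",c);cv2.imwrite("pics/side3.png",read_camera("side"))
a=cv2.resize(i[100:340,300:560],(400,369));b=cv2.resize(c[220:310,240:370],(400,277))
cv2.imwrite("pics/v3.png",np.vstack([i[120:340,280:640].repeat(2,0).repeat(2,1)[:330,:600],cv2.resize(c[225:300,255:405],(600,270),interpolation=cv2.INTER_CUBIC)[:270]]))
E
```

```text
time: 4.37
tool_pos: [0.5954, 0.088, 0.0944]
tcp_rot: [-3.13, 0.23, -0.006]
wrist_force: [0.5, 5.3, 6.9]
width: 0.165
grip_force: 20.8
[0.59544318 0.08805414 0.0943971 ] [-0.04163581  5.55235266  6.1465646 ]
```

View pics/v3.png

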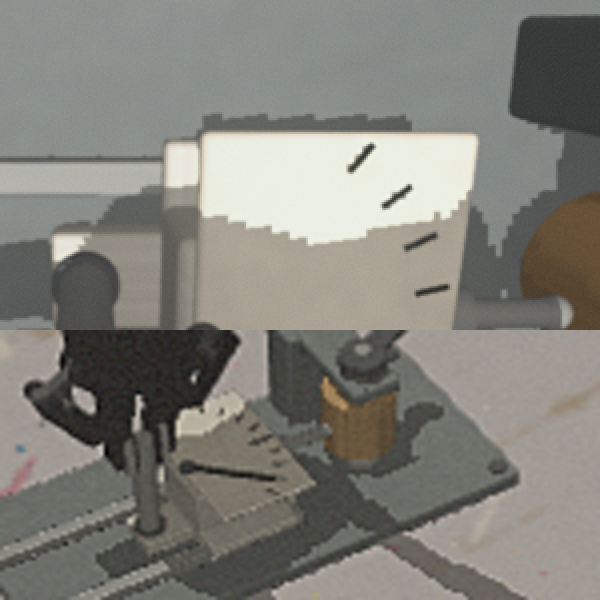

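```bash
cat > ptr.py <<'E'
from h import *
import pickle
from scipy.ndimage import map_coordinates
O=np.array([.569,-.062]);T=-.152;c_,s_=np.cos(T),np.sin(T)
def W(a,b,z): return np.array([O[0]+c_*a-s_*b,O[1]+s_*a+c_*b,z])
def loc(X): d=np.asarray(X)[:2]-O; return np.array([d@[c_,s_],d@[-s_,c_]])
def pointer(img,m,piv,z=.074,verbose=0):
    g=img.min(2) if 0 else cv2.cvtColor(img,cv2.COLOR_BGR2GRAY).astype(float)
    th=np.arange(-.2,2.0,.01);best=None
    rr=np.linspace(.012,.034,12)
    for ox in np.arange(-4,4.1,1)*1e-3:
        for oy in np.arange(-4,4.1,1)*1e-3:
            # angle from -y toward +x : a = th-.91
            a=th-.91
            P=np.array([[proj(m,W(piv[0]+ox+r*np.sin(x),piv[1]+oy-r*np.cos(x),z)) for r in rr] for x in a[::4]])
            v=map_coordinates(g,[P[...,1],P[...,0]],order=1,mode='nearest').mean(1)
            k=v.argmin()
            if best is None or v[k]<best[0]: best=(v[k],th[::4][k],ox,oy)
    return tuple(np.round(best,3))
E
python3 - <<'E'
from ptr import *
S=camera_model("scene");D=camera_model("side");M=pickle.load(open("w1.pkl","rb"));M2=pickle.load(open("w2.pkl","rb"))
f=lambda o,p:np.array([o+p[0]/5-.4,195+p[1]/5-.4])
def ang(m,a,b):
    p,q=loc(onz(m,a,.074)),loc(onz(m,b,.074));d=q-p;return p.round(4),(.91+np.arctan2(d[0],-d[1])).round(3),np.linalg.norm(d).round(3)
print(ang(S,f(235,(246,378)),f(235,(358,410))),ang(D,f(230,(205,288)),f(230,(296,352))),ang(M,(259,177),(294,221)),ang(M2,(363,247),(397,291)))
g=lambda x,y:(255+x/4,225+(y-330)/3.6)
print(ang(S,g(187,466),g(275,478)))
for n,m in(("scene",S),("side",D)):
    print(n,pointer(cv2.imread(f"pics/{n}0.png"),m,(0,.173)))
    print(n,pointer(cv2.imread("pics/s3.png" if n=="scene" else "pics/side3.png"),m,(0,.127)))
E
```

```text
(array([0.0005, 0.1723]), np.float64(0.027), np.float64(0.058)) (array([0.0018, 0.1694]), np.float64(0.014), np.float64(0.061)) (array([0.0002, 0.1697]), np.float64(-0.011), np.float64(0.055)) (array([1.000e-04, 1.711e-01]), np.float64(0.005), np.float64(0.035))
(array([-0.0004,  0.124 ]), np.float64(0.181), np.float64(0.054))
scene (np.float64(37.596), np.float64(0.0), np.float64(-0.004), np.float64(-0.004))
scene (np.float64(37.518), np.float64(0.16), np.float64(-0.001), np.float64(-0.004))
side (np.float64(69.156), np.float64(-0.04), np.float64(0.004), np.float64(-0.004))
side (np.float64(32.741), np.float64(0.56), np.float64(0.004), np.float64(0.002))
```

```bash
sed -i 's/np.arange(-4,4.1,1)/np.arange(-2,2.1,1)/g; s/linspace(.012,.034,12)/linspace(.012,.048,16)/' ptr.py
python3 -m crank '[[[0,0.5,0,0,0,0],[0,0.4,0,0,0,0],[0,0.15,0,0,0,0],[0,0,0,0,0,0],[0,0,0,0,0,0],[0,0,0,0,0,0]]]' 0 20
python3 - <<'E'
from ptr import *
S=camera_model("scene");im=read_camera("scene");cv2.imwrite("pics/s4.png",im)
print(pointer(cv2.imread("pics/scene0.png"),S,(0,.171)),pointer(cv2.imread("pics/s3.png"),S,(0,.125)),pointer(im,S,(0,.1145)),pointer(im,S,(0,.112)))
E
```

```text
time: 5.02
tool_pos: [0.5941, 0.0786, 0.0944]
tcp_rot: [-3.129, 0.23, -0.007]
wrist_force: [0.8, 7.5, 5.1]
width: 0.165
grip_force: 20.8
(np.float64(38.735), np.float64(0.0), np.float64(0.0), np.float64(0.001)) (np.float64(39.469), np.float64(0.2), np.float64(-0.002), np.float64(-0.002)) (np.float64(40.569), np.float64(0.84), np.float64(0.001), np.float64(-0.002)) (np.float64(39.787), np.float64(0.84), np.float64(0.0), np.float64(-0.001))
```

```bash
python3 -m crank '[[[0,0.12,0,0,0,0],[0,0,0,0,0,0],[0,0,0,0,0,0]]]' 0 20
python3 -m crank '[[[0,0,0,0,0,0],[0,0,0,0,0,0],[0,0,0,0,0,0],[0,0,0,0,0,0],[0,0,-3,0,0,0],[0,0,-3.5,0,0,0],[0,0,-3.5,0,0,0],[0,0,0,0,0,0]]]' 4 20
python3 - <<'E'
from ptr import *
S=camera_model("scene");im=read_camera("scene");cv2.imwrite("pics/s5.png",im)
print(pointer(im,S,(0,.112)),read_state()["q"].round(2),read_state()["tool_pos"])
D=camera_model("side");im=read_camera("side");cv2.imwrite("pics/side5.png",im);print(pointer(im,D,(0,.112)))
E
```

```text
time: 5.32
tool_pos: [0.594, 0.0777, 0.0944]
tcp_rot: [-3.129, 0.23, -0.007]
wrist_force: [0.7, 9.7, 4.9]
width: 0.167
grip_force: 20.9
time: 5.98
tool_pos: [0.5968, 0.0751, 0.2006]
tcp_rot: [-3.131, 0.23, -0.02]
wrist_force: [2.4, -0.1, 1.7]
width: 0.467
grip_force: 0.0
(np.float64(42.252), np.float64(0.92), np.float64(0.0), np.float64(0.001)) [ 0.08  0.14  1.81 -0.    1.18  1.8 ] [0.59543053 0.0750066  0.19756633]
(np.float64(34.792), np.float64(-0.08), np.float64(0.002), np.float64(0.002))
```

```bash
python3 -m crank '[[[0,0,0,0,0,-0.12],[0,0,0,0,0,-0.12],[0,0,0,0,0,-0.12],[0,0,0,0,0,-0.12],[0,0,0,0,0,-0.12],[0,0,0,0,0,-0.12],[0,0,0,0,0,-0.12],[0,0,0,0,0,-0.12]]]' 3.5 20 >/dev/null
python3 -m crank '[[[0,0,0,0,0,-0.12],[0,0,0,0,0,-0.12],[0,0,0,0,0,-0.12],[0,0,0,0,0,-0.12],[0,0,0,0,0,-0.12],[0,0,0,0,0,-0.12],[0,0,0,0,0,-0.12],[0,0,0,0,0,-0.12]]]' >/dev/null
python3 -m crank '[[[0,0,0,0,0,-0.12],[-3.34,-1.36,0,0,0,0],[-3.34,-1.36,0,0,0,0],[-3.34,-1.36,0,0,0,0],[-3.34,-1.36,0,0,0,0],[-3.34,-1.36,0,0,0,0],[0,0,0,0,0,0],[0,0,0,0,0,0]]]'
python3 - <<'E'
from ptr import *
s=read_state();m=camera_model("wrist");i=read_camera("wrist");cv2.imwrite("pics/w6.png",i);pickle.dump(m,open("w6.pkl","wb"))
print(s["tool_pos"],np.round(Ro.from_rotvec(s["tcp_rot"]).as_matrix(),3).tolist(),s["q"].round(2),proj(m,[.5836,-.1046,.163]),proj(m,[*O,.12]))
E
```

```text
time: 8.08
tool_pos: [0.5788, -0.1066, 0.1899]
tcp_rot: [-1.838, -2.543, 0.003]
wrist_force: [-1.6, 1.5, 0.3]
width: 0.409
grip_force: 0.0
[ 0.57878468 -0.10657423  0.18986271] [[-0.314, 0.95, -0.004], [0.95, 0.314, 0.001], [0.002, -0.004, -1.0]] [-0.22  0.13  1.84 -0.    1.18 -0.54] [333.56556213 280.59484319] [331.46926221 177.79753921]
```

View pics/w6.png

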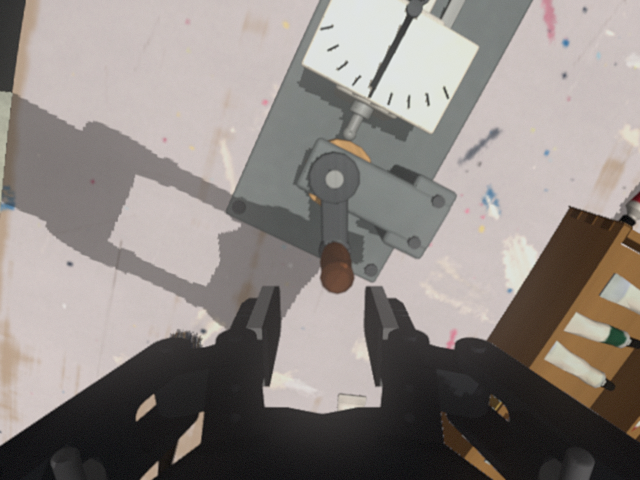

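The handle top is at (337,280), 3 px from prediction, and the hub is at (334,178). The dial can be read in the same view, with its pivot at (414,10). I shift 6 mm in tool y, descend and cage the handle.

```bash
python3 -m crank '[[[0,0.6,0,0,0,0],[0,0,1.5,0,0,0],[0,0,1.5,0,0,0],[0,0,1.5,0,0,0],[0,0,1.2,0,0,0],[0,0,0,0,0,0]]]' 3.5 20
python3 -m crank '[[[0,0,0,0,0,0],[0,0,0,0,0,0],[0,0,0,0,0,0]]]' 2.3 20
python3 - <<'E'
from ptr import *
S=camera_model("scene");im=read_camera("scene");cv2.imwrite("pics/s7.png",im)
w=camera_model("wrist");wi=read_camera("wrist");cv2.imwrite("pics/w7.png",wi)
print(pointer(im,S,(0,.112)),pointer(wi,w,(0,.112)),read_state()["tool_pos"])
print(pointer(cv2.imread("pics/w6.png"),pickle.load(open("w6.pkl","rb")),(0,.112)))
s=read_state();print(s["tool_pos"],loc(s["tool_pos"]))
E
```

```text
time: 8.63
tool_pos: [0.5841, -0.1009, 0.1316]
tcp_rot: [-1.829, -2.547, 0.004]
wrist_force: [0.2, 0.2, -1.0]
width: 0.41
grip_force: 0.0
time: 8.88
tool_pos: [0.5872, -0.1027, 0.1365]
tcp_rot: [1.834, 2.549, 0.001]
wrist_force: [0.3, -0.3, 1.3]
width: 0.269
grip_force: 0.0
(np.float64(46.886), np.float64(0.88), np.float64(0.001), np.float64(0.002)) (np.float64(70.246), np.float64(0.88), np.float64(0.002), np.float64(0.002)) [ 0.58710575 -0.10297511  0.13654207]
(np.float64(67.111), np.float64(0.92), np.float64(0.0), np.float64(0.002))
[ 0.58710575 -0.10297511  0.13654207] [ 0.02410126 -0.03776118]
```

```bash
cat > look.py <<'E'
from ptr import *
import sys
S=camera_model("scene");im=read_camera("scene");s=read_state()
w=camera_model("wrist");wi=read_camera("wrist");n=sys.argv[1]
cv2.imwrite(f"pics/s{n}.png",im);cv2.imwrite(f"pics/w{n}.png",wi);pickle.dump(w,open(f"w{n}.pkl","wb"))
R=Ro.from_rotvec(s["tcp_rot"]).as_matrix();l=loc(s["tool_pos"]);h=R.T@(np.r_[O,s["tool_pos"][2]]-s["tool_pos"])
print("t",s["time"],"ptr scene",pointer(im,S,(0,.112)),"wrist",pointer(wi,w,(0,.112)))
print("tcp r,phi local",np.hypot(*l).round(4),np.arctan2(l[1],l[0]).round(3),"hub in tool",h.round(4),"q6",s["q"][5].round(2),"z",s["tool_pos"][2].round(4),"F",s["wrist_force"].round(1),s["grip_force"])
E
python3 -m crank '[[[0,-0.4,0,0,0,0],[0.03,-0.5,0,0,0,0.11],[0.03,-0.5,0,0,0,0.11],[0.03,-0.5,0,0,0,0.11],[0.03,-0.5,0,0,0,0.11],[0.03,-0.5,0,0,0,0.11],[0,0,0,0,0,0],[0,0,0,0,0,0]]]'
python3 look.py 8
```

```text
time: 9.65
tool_pos: [0.5576, -0.1054, 0.1357]
tcp_rot: [2.456, 1.959, 0.001]
wrist_force: [0.5, -0.1, -1.1]
width: 0.27
grip_force: 0.0
t 9.7 ptr scene (np.float64(48.453), np.float64(0.72), np.float64(0.0), np.float64(-0.002)) wrist (np.float64(83.377), np.float64(0.76), np.float64(0.0), np.float64(-0.002))
tcp r,phi local 0.0449 -1.674 hub in tool [0.0449 0.0014 0.    ] q6 -0.01 z 0.1356 F [-0.2 -0.1  0.1] 0.0
```

```bash
python3 -m crank '[[[0.03,0.5,0,0,0,-0.11],[0.03,0.5,0,0,0,-0.11],[0.03,0.5,0,0,0,-0.11],[0.03,0.5,0,0,0,-0.11],[0.03,0.5,0,0,0,-0.11],[0.03,0.5,0,0,0,-0.11],[0.03,0.5,0,0,0,-0.11],[0.03,0.5,0,0,0,-0.11]]]'
python3 -m crank '[[[0,0,0,0,0,0],[0,0,0,0,0,0]]]' >/dev/null
python3 look.py 9
```

```text
time: 10.42
tool_pos: [0.5951, -0.0973, 0.135]
tcp_rot: [-1.38, -2.82, 0.002]
wrist_force: [-2.6, -1.1, 1.4]
width: 0.27
grip_force: 1.4
t 10.6333 ptr scene (np.float64(46.837), np.float64(0.92), np.float64(0.002), np.float64(-0.001)) wrist (np.float64(63.119), np.float64(0.96), np.float64(0.002), np.float64(0.0))
tcp r,phi local 0.0438 -0.765 hub in tool [ 0.0438 -0.0001  0.    ] q6 -0.85 z 0.1351 F [-0.3  0.7 -0.3] 0.0
```

```bash
python3 -m crank '[[[0.03,0.5,0,0,0,-0.11],[0.03,0.5,0,0,0,-0.11],[0.03,0.5,0,0,0,-0.11],[0.03,0.5,0,0,0,-0.11],[0.03,0.5,0,0,0,-0.11],[0,0,0,0,0,0],[0,0,0,0,0,0]]]'
python3 look.py 10
```

```text
time: 11.27
tool_pos: [0.6102, -0.0768, 0.1352]
tcp_rot: [-0.58, -3.087, -0.0]
wrist_force: [-0.1, 0.2, 0.1]
width: 0.271
grip_force: 0.0
t 11.3167 ptr scene (np.float64(43.029), np.float64(1.16), np.float64(0.001), np.float64(-0.002)) wrist (np.float64(65.829), np.float64(1.16), np.float64(0.001), np.float64(0.002))
tcp r,phi local 0.0439 -0.195 hub in tool [ 0.0439 -0.0011 -0.    ] q6 -1.37 z 0.1353 F [ 0.5  0.3 -0.4] 0.0
```

```bash
python3 -m crank '[[[0.02,0.5,0,0,0,-0.11],[0.02,0.5,0,0,0,-0.11],[0.02,0.5,0,0,0,-0.11],[0.02,0.5,0,0,0,-0.11],[0.02,0.5,0,0,0,-0.11],[0,0,0,0,0,0],[0,0,0,0,0,0]]]'
python3 look.py 11
```

```text
time: 11.95
tool_pos: [0.6129, -0.0523, 0.1353]
tcp_rot: [-0.279, 3.129, 0.001]
wrist_force: [-0.6, -0.4, 1.1]
width: 0.272
grip_force: 0.0
t 12.0 ptr scene (np.float64(41.511), np.float64(1.24), np.float64(0.002), np.float64(0.0)) wrist (np.float64(79.957), np.float64(1.28), np.float64(0.001), np.float64(0.002))
tcp r,phi local 0.045 0.367 hub in tool [ 0.045  -0.0017 -0.    ] q6 -1.87 z 0.1353 F [0.1 0.5 0.1] 0.0
```

```bash
python3 -m crank '[[[0.02,0.5,0,0,0,-0.11],[0.02,0.5,0,0,0,-0.11],[0.02,0.5,0,0,0,-0.11],[0.02,0.5,0,0,0,-0.11],[0,0,0,0,0,0],[0,0,0,0,0,0]]]'
python3 look.py 12; cat >> ptr.py <<'E'
def fine(img,m,piv,t0,z=.074):
    g=cv2.cvtColor(img,cv2.COLOR_BGR2GRAY).astype(float)
    rr=np.linspace(.008,.050,40);o=np.linspace(-.012,.012,49)
    # rows: along pointer guess; dark centroid -> line fit, free pivot
    a=t0-.91;u=np.array([np.sin(a),-np.cos(a)]);n=np.array([np.cos(a),np.sin(a)])
    P=np.array([[proj(m,W(*(piv+r*u+q*n),z)) for q in o] for r in rr])
    v=map_coordinates(g,[P[...,1],P[...,0]],order=1,mode='nearest')
    w=np.clip(np.percentile(v,50,axis=1,keepdims=True)*.8-v,0,None)*np.exp(-(o/.006)**2)
    ok=w.sum(1)>20;c=(w@o)[ok]/w.sum(1)[ok];r=rr[ok]
    res=least_squares(lambda p:(p[0]+p[1]*r-c)*1e3,[0,0],loss="soft_l1",f_scale=.5)
    return round(t0+np.arctan(res.x[1]),3),int(ok.sum()),(res.x[0]*1e3).round(1)
E
python3 - <<'E'
from ptr import *
S=camera_model("scene")
G={"0":0.0,"3":.18,"4":.84,"5":.92,"7":.9,"8":.74,"9":.94,"10":1.16,"11":1.2,"12":1.2}
Y={"0":.171,"3":.125,"4":.1145}
for n,t in G.items():
    im=cv2.imread(f"pics/s{n}.png" if n!="0" else "pics/scene0.png");f=fine(im,S,np.array([0,Y.get(n,.112)]),t);f=fine(im,S,np.array([0,Y.get(n,.112)]),f[0])
    g=None
    if int(n)>=7:
        m=pickle.load(open(f"w{n}.pkl","rb")) if n!="7" else None
        if m: wi=cv2.imread(f"pics/w{n}.png");g=fine(wi,m,np.array([0,.112]),f[0])
    print(n,f,g)
E
```

```text
time: 12.55
tool_pos: [0.6054, -0.034, 0.1353]
tcp_rot: [0.955, -2.993, -0.0]
wrist_force: [0.2, -0.2, -0.5]
width: 0.268
grip_force: 0.0
t 12.6 ptr scene (np.float64(41.246), np.float64(1.28), np.float64(0.001), np.float64(0.0)) wrist (np.float64(81.597), np.float64(1.28), np.float64(0.002), np.float64(0.0))
tcp r,phi local 0.0459 0.806 hub in tool [ 0.0459 -0.0016 -0.    ] q6 -2.29 z 0.1353 F [ 0.1 -0.3  0.6] 0.0
0 (np.float64(0.021), 40, np.float64(-1.1)) None
3 (np.float64(0.176), 40, np.float64(0.6)) None
4 (np.float64(0.836), 40, np.float64(0.8)) None
5 (np.float64(0.896), 40, np.float64(0.9)) None
7 (np.float64(0.896), 40, np.float64(0.3)) None
8 (np.float64(0.738), 40, np.float64(0.0)) (np.float64(0.773), 40, np.float64(-1.2))
9 (np.float64(0.935), 40, np.float64(1.0)) (np.float64(0.954), 40, np.float64(0.6))
10 (np.float64(1.156), 40, np.float64(0.5)) (np.float64(1.145), 40, np.float64(0.7))
11 (np.float64(1.264), 40, np.float64(0.9)) (np.float64(1.262), 40, np.float64(0.9))
12 (np.float64(1.27), 40, np.float64(1.0)) (np.float64(1.27), 40, np.float64(0.8))
```

```bash
python3 -m crank '[[[0.03,0.54,0,0,0,0],[0.1,0.53,0,0,0,0],[0.16,0.52,0,0,0,0],[0.22,0.49,0,0,0,0],[0.28,0.46,0,0,0,0],[0,0,0,0,0,0],[0,0,0,0,0,0]]]'
python3 look.py 13; python3 - <<'E'
from ptr import *
S=camera_model("scene")
d=[]
for n,ph,t in[(7,-1.02,.9),(8,-1.53,.75),(9,-.765,.94),(10,-.195,1.15),(11,.367,1.26),(12,.806,1.27),(13,1.36,1.2)]:
    g=np.array([0,.112]);im=cv2.imread(f"pics/s{n}.png");f=fine(im,S,g,t)[0];f=fine(im,S,g,f)[0];k=None
    if n>7: k=fine(cv2.imread(f"pics/w{n}.png"),pickle.load(open(f"w{n}.pkl","rb")),g,f)[0]
    d.append((n,ph,f if k is None else (f+k)/2));print(d[-1],f,k)
d=np.array(d)
def mod(p,x):
    th=x-p[1];return p[0]+.07*(4.5*np.cos(th)+np.sqrt(29**2-(4.5*np.sin(th))**2)-29)
for D in(d,d[2:]):
    r=least_squares(lambda p:mod(p,D[:,1])-D[:,2],[.95,.7]);print(r.x,r.fun.round(3))
E
```

```text
time: 13.23
tool_pos: [0.5833, -0.0173, 0.1352]
tcp_rot: [0.961, -2.99, -0.002]
wrist_force: [-0.9, -0.6, -0.3]
width: 0.266
grip_force: 0.0
t 13.2833 ptr scene (np.float64(42.072), np.float64(1.16), np.float64(0.001), np.float64(0.001)) wrist (np.float64(79.873), np.float64(1.2), np.float64(0.0), np.float64(0.001))
tcp r,phi local 0.0469 1.405 hub in tool [ 0.0379 -0.0276 -0.    ] q6 -2.27 z 0.1352 F [ 0.9 -0.6  0.7] 0.0
(7, -1.02, np.float64(0.896)) 0.896 None
(8, -1.53, np.float64(0.7555000000000001)) 0.738 0.773
(9, -0.765, np.float64(0.9445)) 0.935 0.954
(10, -0.195, np.float64(1.1505)) 1.156 1.145
(11, 0.367, np.float64(1.2635)) 1.265 1.262
(12, 0.806, np.float64(1.2705)) 1.271 1.27
(13, 1.36, np.float64(1.1644999999999999)) 1.161 1.168
[0.94906734 0.65641988] [-0.004 -0.005  0.027 -0.008 -0.015 -0.01   0.015]
[0.94790565 0.66464277] [ 0.024 -0.011 -0.017 -0.011  0.015]
```

```bash
python3 -m crank '[[[-0.28,-0.46,0,0,0,0],[-0.22,-0.49,0,0,0,0],[-0.16,-0.52,0,0,0,0],[-0.1,-0.53,0,0,0,0],[-0.03,-0.54,0,0,0,0],[0.03,-0.5,0,0,0,0.11],[0.03,-0.5,0,0,0,0.11],[0.03,-0.5,0,0,0,0.11]]]' >/dev/null
python3 -m crank '[[[0.03,-0.5,0,0,0,0.11],[0.03,-0.5,0,0,0,0.11],[0,0,0,0,0,0],[0,0,0,0,0,0]]]'
python3 look.py 14
```

```text
time: 14.33
tool_pos: [0.6144, -0.0584, 0.1353]
tcp_rot: [-0.117, 3.139, -0.002]
wrist_force: [-0.4, -1.1, -0.2]
width: 0.27
grip_force: 0.0
t 14.3833 ptr scene (np.float64(40.641), np.float64(1.24), np.float64(0.001), np.float64(0.002)) wrist (np.float64(76.755), np.float64(1.24), np.float64(0.002), np.float64(0.002))
tcp r,phi local 0.0455 0.238 hub in tool [ 0.0455 -0.0005 -0.    ] q6 -1.78 z 0.1354 F [0.1 0.2 0.7] 0.0
```

Now forward by 0.40 rad to tool angle 0.64.

```bash
python3 -m crank '[[[0.02,0.46,0,0,0,-0.1],[0.02,0.46,0,0,0,-0.1],[0.02,0.46,0,0,0,-0.1],[0.02,0.46,0,0,0,-0.1],[0,0,0,0,0,0],[0,0,0,0,0,0]]]'
python3 look.py 15; python3 - <<'E'
from ptr import *
S=camera_model("scene");g=np.array([0,.112])
for n in(14,15):
    im=cv2.imread(f"pics/s{n}.png");f=fine(im,S,g,1.26)[0];print(n,fine(im,S,g,f),fine(cv2.imread(f"pics/w{n}.png"),pickle.load(open(f"w{n}.pkl","rb")),g,f))
E
cp pics/w15.png pics/v15.png
```

```text
time: 14.93
tool_pos: [0.6091, -0.0395, 0.1354]
tcp_rot: [-0.733, 3.055, -0.0]
wrist_force: [-0.7, 0.6, 0.4]
width: 0.271
grip_force: 0.0
t 14.9833 ptr scene (np.float64(40.266), np.float64(1.28), np.float64(0.001), np.float64(0.0)) wrist (np.float64(80.423), np.float64(1.28), np.float64(0.002), np.float64(0.001))
tcp r,phi local 0.0459 0.662 hub in tool [ 0.0459 -0.0018 -0.    ] q6 -2.15 z 0.1354 F [ 0.6 -0.9  0.2] 0.0
14 (np.float64(1.262), 40, np.float64(0.9)) (np.float64(1.253), 40, np.float64(0.8))
15 (np.float64(1.283), 40, np.float64(0.9)) (np.float64(1.273), 40, np.float64(0.9))
```

View pics/v15.png

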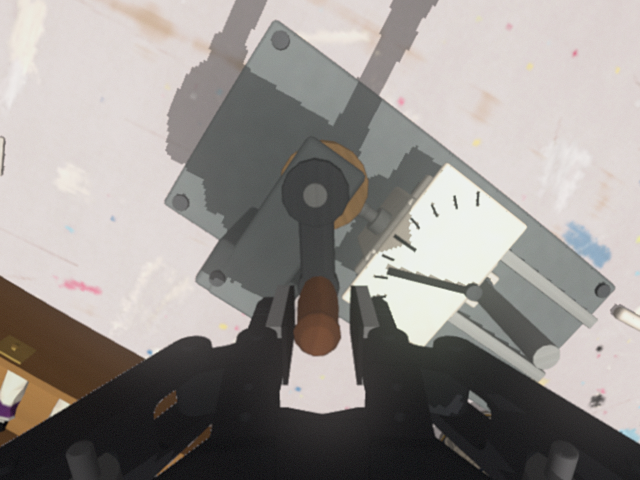

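The pointer stands at its highest reading (about 1.28 rad), and the wooden bulge at (350,180) faces the plunger at (380,220). The handle stands free at (318,330). I open the fingers and lift away.

```bash
python3 -m crank '[[[0,0,0,0,0,0],[0,0,0,0,0,0],[0,0,-2,0,0,0],[0,0,-3,0,0,0],[0,0,-3,0,0,0],[0,0,-3,0,0,0],[0,0,0,0,0,0],[0,0,0,0,0,0]]]' 3.6
python3 look.py 16; python3 - <<'E'
from ptr import *
S=camera_model("scene");D=camera_model("side");g=np.array([0,.112]);im=cv2.imread("pics/s16.png");f=fine(im,S,g,1.26)[0]
print(fine(im,S,g,f),fine(cv2.imread("pics/w16.png"),pickle.load(open("w16.pkl","rb")),g,f))
E
```

```text
time: 15.7
tool_pos: [0.6108, -0.0399, 0.2486]
tcp_rot: [-0.733, 3.049, -0.003]
wrist_force: [0.1, 0.6, -1.3]
width: 0.42
grip_force: 0.0
t 15.75 ptr scene (np.float64(39.692), np.float64(1.28), np.float64(0.001), np.float64(0.0)) wrist (np.float64(71.918), np.float64(1.28), np.float64(0.001), np.float64(-0.002))
tcp r,phi local 0.0462 0.655 hub in tool [ 0.0462 -0.0014 -0.0001] q6 -2.15 z 0.2463 F [-1.   0.1 -0.4] 0.0
(np.float64(1.283), 40, np.float64(0.9)) (np.float64(1.274), 40, np.float64(0.3))
```

View pics/w16.png

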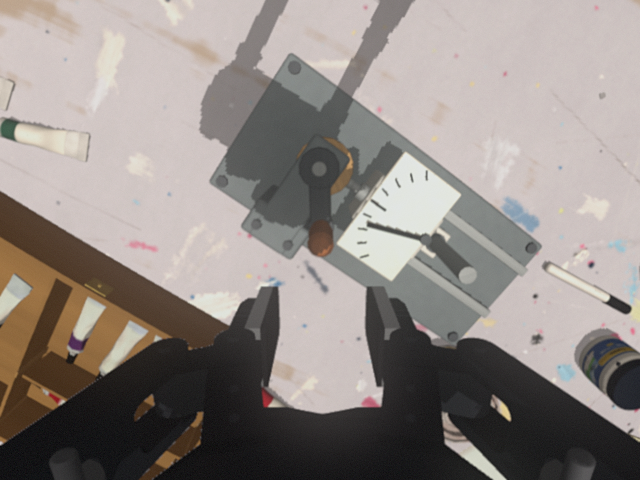

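The gripper is clear of everything, with the handle standing free at (320,240). The pointer still reads about 1.28 rad, its tip near (368,224), so I hand in the job.

```bash
python3 -c "
from workcell import *
print(finish_job())"
```

```text
the job is handed in; nothing more can be done
None
```

I handed the job in: the gauge was set at about 0.90 rad (near the middle tick) and let go, then I turned the roller until its high side was against the plunger at about 1.28 rad, the highest reading I saw, and let go of the crank.

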